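# Run the board test with the two-key start

## Robot

A 6-joint arm with a two-finger parallel gripper is mounted at the origin on the work surface. World frame = base frame: x ahead of the robot, y to its left, z up, the work surface at z = 0. Lengths are in m, angles in rad, forces in N, time in s.
With the tool pointing down it reaches from about 0.35 to 0.775 m from the base axis. Payload 7.3 kg.
Tool frame: the origin (TCP) lies on the front face of the gripper's body, between the roots of the fingers; the fingertips stand 66 mm ahead of it and the grasp point (between the pads) lies 47 mm ahead of it; z points along the fingers, y is the direction in which the jaws open and shut (so a half turn about z gives the same grasp; the last joint's range is limited). The gripper opens to 92 mm and grips with 3 to 60 N. Pads are 19 mm wide; open, the fingers measure 130 mm over their backs; the gripper's body (75 mm by 190 mm) begins 47 mm behind the grasp point.
Start: joints at [-1.435, 0.342, 1.524, -0, 1.275, -0.146], TCP at [0.146, -0.504, 0.292] pointing down, gripper open.
Joint ranges: [-2.53, 2.53], [-0.77, 2.02], [0.04, 2.7], [-1, 4.14], [0.28, 2.66], [-3.11, 3.11]. Speed limits (rad/s): [2.57, 2.57, 3.14, 3.14, 3.14, 3.14].

## Interface

Orientations are given as [roll, pitch, yaw] about the fixed x, y, z axes, in that order (R = Rz(yaw) Ry(pitch) Rx(roll)).
In Python, from cell import observe, read_camera, hand_in, search_frame, tip_of gives the robot as it stands. The module is installed in compiled form; this text tells all that it offers.
- The arm moves only by the tool apply_moves, never from a script. Its argument "motion" is a list of rows, each an object with "offset": the shift along the tool's x, y, z in mm, a list of three; "rotation": the turn, a rotation vector about the tool's x, y, z in rad, a list of three. In form: [{"offset": [x, y, z], "rotation": [rx, ry, rz]}, ...]. A call has 1 to 12 rows; each row shifts and turns the pose as measured when the row begins, along the tool's axes as they then stand; what a row does not reach is not made up. A row lasts 1/12 s, in which the tool goes at most 41.7 mm and 7.16 degrees, less where a joint would pass 70% of its speed; a pose out of reach is approached as far as the arm can. A call with a gripper value outside its range is refused whole. "grip" is the closure, from 0 (fully open) to 1 (shut), set as the call begins (left out, the last holds). The fingers move at their own pace and stop on an object; "grip_force" is the grip in N (left out, the last holds). Time passes only in rows, so rows that do not move let the fingers close. It gives the time, the measured TCP pose, the force and the opening at its end, in the units of the state.
- observe(): the state, without advancing time (a new reading comes with each control period).
- read_camera(name): name is "scene" or "top" or "wrist"; returns a dict with "img" (480x640x3 uint8, red, green, blue), "camera_matrix" (3x3 intrinsics, pixels), "D" ([k1, k2, p1, p2, k3] as OpenCV has them; the pictures are not rectified), "R" (3x3) and "t" (3): a world point X has camera coordinates R X + t; the wrist camera has in their place "tool_from_camera" (4x4, takes a point from camera to tool coordinates, whose origin is the TCP and whose axes are the flange's). Camera axes: x right, y down, z forward; pixel columns grow to the right and rows downward; lengths in m; the calibration is good to about 2 mm. A picture is of the moment at which its call begins: read the wrist's pose just before it. There is no depth.
- hand_in(): hands the job in, once; it reports no verdict.
Trained networks look in a picture, given as the dict that the camera call returned (one of the last four; its "shot" number tells which), for a name from the list of things; names that differ only in an ending like _2 or _b are one class to them, and where a whole thing is asked for, a point or a joint stands for the part that bears it (a point fixed in the world has none). Each returns a list of dicts, best first, with "score" (0 to 1); they miss things now and then, are a little off and sometimes report something else, mostly with a low value. They report only what shows in the picture. A call takes as long as a camera call. They do not tell look-alikes from the thing itself.
- search_frame(query, picture): "location" ([x, y, z] in m, in world coordinates, good to about 4 mm: the middle of the surface that is visible of it).
- tip_of(query, picture): "location" ([x, y, z] in m, in world coordinates, good to about 4 mm: a listed point, or the origin of a listed thing).
The state is a dict: "time": time; "qpos": joint angles; "qvel": joint speeds; "joint_efforts": joint torques, N m; "tool_pos": TCP position; "tool_rot": TCP orientation; "contact_force": force on the tool from outside, world axes, zero at the start; "torque": the same for the moment, N m; "opening": finger opening in m.
Only numpy, scipy, OpenCV 4.12 (cv2) and the standard library are available. Lean on these libraries where they do the work, as an engineer would, in place of code of your own. Each camera call takes 0.05 s, during which the arm holds its last target.

## Task

Push the grey carriage with the circuit board fully home into the tester, using the fingers against its front face. Then put one fingertip on each of the two yellow keys of the white box, press both down together, hold them down for a good two seconds, and let both come up again. Pick nothing up, do not press the blue keys, and leave the other things on the bench where they are.

Things in the scene. Friction and masses are not known exactly. Their poses are not given: they have to be found in the camera images.
- tester: Fixed board tester: dark steel base 310 x 180 x 20 mm carrying a bridge of bare aluminium (top 110 mm above the bench, with a blue panel). Origin on the bench under it; its x axis is the direction in which the carriage goes in, its y axis lies across. The base spans x -190 to +120 mm and y -90 to +90 mm; the bridge spans x +10 to +120 mm.
- carriage (a joint): How far the carriage is pushed in, m: 0 = fully out, 0.080 = fully home against its stop. Slides along the tester's x axis, friction about 2.5 N, stays where it is left.
- push_face (a point): Centre of the upright front face (looks to the tester's -x, towards the robot) of the carriage, a grey block 200 long, 120 wide, 45 mm high with a green circuit board on top and a black rubber pad in front. The face is 120 mm wide and spans 21 to 66 mm above the bench, this point at 45 mm; the base under it tops out at 20 mm. It lies at x -180 (out) to -100 mm (home) in the tester's frame.
- start_box: Fixed white two-key box, 64 x 104 x 45 mm, with two round YELLOW keys in black collars on its top, 56 mm apart along the box's y axis (centres at y +28 and -28 mm, x 0). Origin at the centre of its underside on the bench, z up.
- start_left_top (a point): Centre of the top of the yellow key at the box's +y end, at 67 mm above the bench when up; moves with the key. The key is 26 mm across; the collar around it is 42 mm across and 10 mm lower than the raised key.
- start_right_top (a point): The same for the yellow key at the box's -y end.
- start_left (a joint): Travel of the yellow key at the +y end, m: 0 = up, 0.006 = fully down. Spring key: starts to move at about 1.2 N, fully down at about 4 N, springs back by itself; its top stays above its collar even when down.
- start_right (a joint): The same for the yellow key at the -y end.
- service_box: Fixed grey two-key box of the same size and build with two BLUE keys: not to be pressed. The two boxes may stand in either place.
- service_left (a joint): Travel of the blue key at that box's +y end, m (0 = up, 0.006 = down).
- service_right (a joint): The same for the other blue key.
- flux: Bystander: amber bottle, 44 mm across, 100 mm high, standing; origin at its underside.
- spool: Bystander: metal spool standing on its flange, 60 mm across, 45 mm high; origin at its underside.
- jar: Bystander: glass jar with red lid, 50 mm across, 50 mm high; origin at its underside.
- screwdriver: Bystander: screwdriver with red handle lying along its x axis, about 200 mm long.
- mug: Bystander: blue mug, 80 mm across, 90 mm high; origin at its underside.
- meter: Bystander: yellow hand meter lying flat, 160 x 80 x 35 mm; origin at its underside.
- parts_tray: Bystander: green open tray of small parts, 100 x 140 x 40 mm; origin at its underside.
Things that resemble listed ones, but are neither listed nor needed, are in the scene too. Leave any purple look-alike of the start_box alone.

How it is judged:
By the outcome, as a careful person would: the job done as asked, in the order asked, and still so for the second after the job is handed in, with the robot touching nothing.
It also fails if it takes over 48 s, if anything falls off the work surface, if the arm or the gripper's body presses on something with over 40 N, if the wrist force passes 120 N, or if a joint passes its speed limit or range.

## Working session

There is one attempt and no reset: what is moved stays moved. The work goes in short steps, Python scripts to look and compute and a tool call to move; the robot and the scene stay as the last step left them, time stands still between calls to the robot, and variables do not carry over. Pictures are saved under pics/ and viewed, and the job is handed in when it is done.

Besides the shell and the picture viewer there is one more tool, called after "Request:" by a JSON object that holds its "api" and its "payload", one argument or row to a line. apply_moves: Moves the arm, as the interface text tells. Its arguments: {"type":"object","properties":{"motion":{"type":"array"},"grip":{"type":"number"},"grip_force":{"type":"number"}},"required":["motion"]}

```bash
mkdir -p pics; python3 - <<'E'
from cell import *
import cv2
s=observe(); print({k:s[k] for k in('time','tool_pos','tool_rot','contact_force','opening')})
for n in('scene','top'):
    p=read_camera(n); cv2.imwrite(f'pics/{n}0.png',p['img'][:,:,::-1])
    for q in('tester','push_face','start_box','start_left_top','start_right_top','service_box'):
        print(n,q,[(round(d['score'],2),[round(float(v),3) for v in d['location']]) for d in tip_of(q,p)[:4]])
E
```

```text
{'time': 0.0, 'tool_pos': array([ 0.1459721 , -0.5039646 ,  0.29153224]), 'tool_rot': array([-3.14004845e+00, -2.26236586e-04,  2.81787440e-01]), 'contact_force': array([ 0.93230553, -1.05606255, -0.09575026]), 'opening': 0.09175526155888238}
scene tester [(0.85, [0.659, 0.159, 0.002])]
scene push_face [(0.92, [0.521, 0.125, 0.044]), (0.74, [0.695, -0.096, 0.0]), (0.67, [0.744, -0.238, -0.0])]
scene start_box [(0.76, [0.517, -0.322, 0.003]), (0.63, [0.329, -0.348, 0.004])]
scene start_left_top [(0.49, [0.506, -0.297, 0.065]), (0.46, [0.322, -0.318, 0.066]), (0.44, [0.659, -0.345, 0.064])]
scene start_right_top [(0.61, [0.673, -0.399, 0.067]), (0.54, [0.329, -0.378, 0.063])]
scene service_box [(0.91, [0.538, -0.156, 0.001]), (0.5, [0.663, 0.154, 0.0])]
top tester [(0.64, [0.662, 0.157, 0.004])]
top push_face [(0.74, [0.537, -0.158, 0.0]), (0.71, [0.405, 0.364, 0.007]), (0.69, [0.516, 0.124, 0.047])]
top start_box [(0.95, [0.518, -0.321, -0.001]), (0.83, [0.328, -0.35, 0.007]), (0.55, [0.668, -0.369, -0.002])]
top start_left_top [(0.61, [0.504, -0.293, 0.068]), (0.57, [0.325, -0.319, 0.065]), (0.38, [0.659, -0.346, 0.069])]
top start_right_top [(0.64, [0.673, -0.401, 0.067]), (0.45, [0.33, -0.375, 0.07]), (0.43, [0.526, -0.346, 0.066])]
top service_box [(0.67, [0.539, -0.157, 0.001]), (0.36, [0.743, -0.237, -0.004])]
```

View pics/scene0.png

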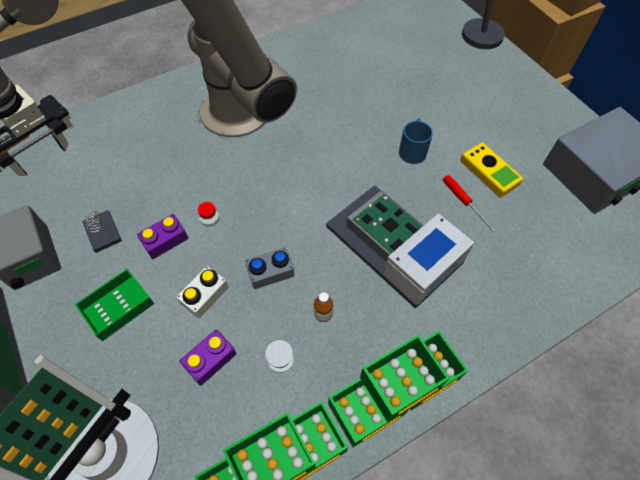

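View pics/top0.png

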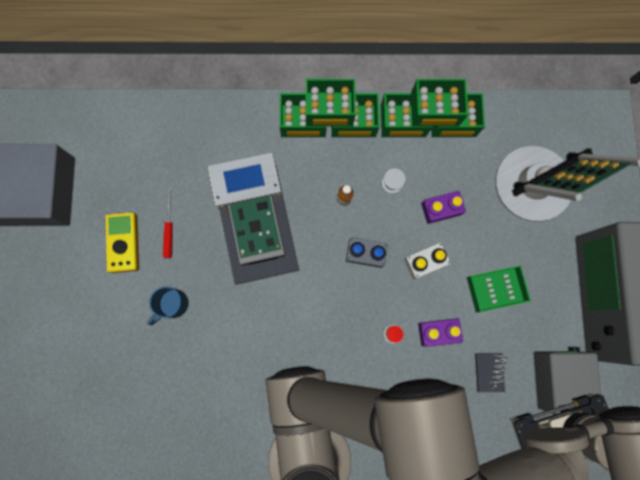

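```bash
cat > h.py <<'E'
import numpy as np, cv2
def bp(p,uv,z):
    uv=np.array(uv,float).reshape(-1,1,2)
    n=cv2.undistortPoints(uv,p['camera_matrix'],np.array(p['D'])).reshape(-1,2)
    R=np.array(p['R']);t=np.array(p['t']);c=-R.T@t
    d=np.c_[n,np.ones(len(n))]@R
    return c+d*((z-c[2])/d[:,2])[:,None]
def proj(p,X):
    r,_=cv2.Rodrigues(np.array(p['R']));return cv2.projectPoints(np.array(X,float),r,np.array(p['t']),p['camera_matrix'],np.array(p['D']))[0].reshape(-1,2)
E
python3 - <<'E'
from cell import *
from h import *
for n,c in(('scene',((320,180,160,130),(170,255,70,70))),('top',((200,140,110,150),(395,230,70,60)))):
    p=read_camera(n); im=p['img']
    hsv=cv2.cvtColor(im,cv2.COLOR_RGB2HSV)
    m=cv2.inRange(hsv,(22,150,150),(38,255,255))
    k,l,st,ce=cv2.connectedComponentsWithStats(m)
    for i in range(1,k):
        if st[i,4]>25: print(n,ce[i].round(1),st[i,4],bp(p,ce[i],.066).round(4))
    for j,(x,y,w,h) in enumerate(c):
        f=5 if j==0 and n=='scene' else (4 if j==0 else 7)
        f=min(f,800//w,600//h)
        cv2.imwrite(f'pics/c_{n}{j}.png',cv2.resize(im[y:y+h,x:x+w,::-1],None,fx=f,fy=f,interpolation=cv2.INTER_CUBIC)); print(n,j,x,y,f)
E
```

```text
scene [489.8 165.1] 844 [[0.5803 0.4784 0.066 ]]
scene [168.1 221.5] 65 [[ 0.321  -0.3208  0.066 ]]
scene [147.5 233.1] 71 [[ 0.3272 -0.3761  0.066 ]]
scene [207.2 275.2] 88 [[ 0.5044 -0.296   0.066 ]]
scene [190.1 292.8] 91 [[ 0.5257 -0.3471  0.066 ]]
scene [214.8 342.1] 100 [[ 0.6588 -0.3457  0.066 ]]
scene [193.6 360.5] 108 [[ 0.673  -0.4004  0.066 ]]
scene [438.6 391.1] 47 [[0.9812 0.0052 0.066 ]]
scene [419.  399.6] 53 [[ 0.9748 -0.0392  0.066 ]]
scene [384.3 425.8] 42 [[ 0.9811 -0.1276  0.066 ]]
scene [309.6 473.4] 28 [[ 0.9815 -0.2961  0.066 ]]
scene 0 320 180 4
scene 1 170 255 7
top [456.6 201.2] 53 [[ 0.6731 -0.4006  0.066 ]]
top [436.9 206.2] 57 [[ 0.6593 -0.3468  0.066 ]]
top [120.8 246.3] 1062 [[0.5532 0.4916 0.066 ]]
top [439.9 254.7] 70 [[ 0.5277 -0.3486  0.066 ]]
top [420.8 262.9] 69 [[ 0.5061 -0.2971  0.066 ]]
top [454.7 331. ] 63 [[ 0.3291 -0.3772  0.066 ]]
top [433.1 333.5] 60 [[ 0.323  -0.3212  0.066 ]]
top 0 200 140 4
top 1 395 230 7
```

View pics/c_top0.png

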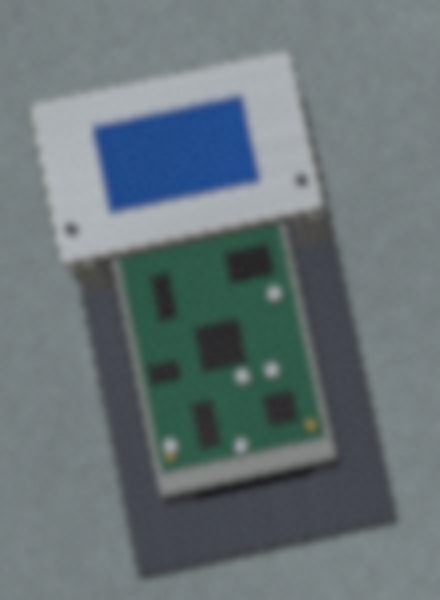

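View pics/c_scene0.png

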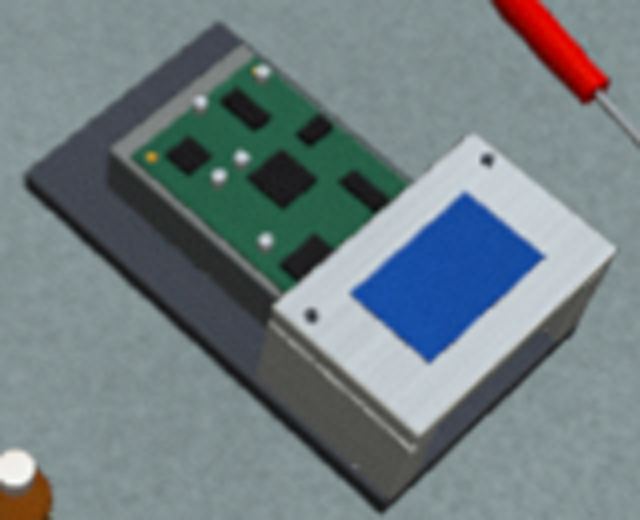

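View pics/c_scene1.png

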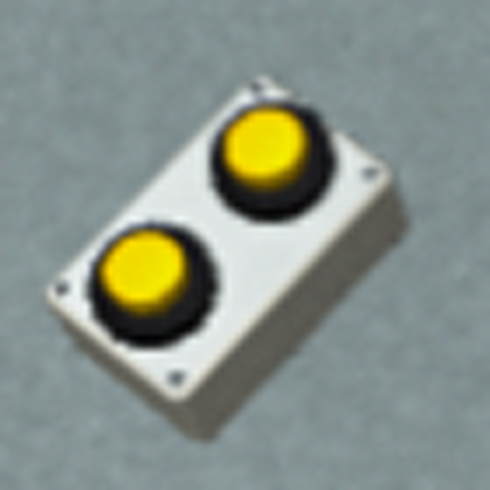

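```bash
python3 - <<'E'
from cell import *
from h import *
t=read_camera('top');s=read_camera('scene')
def f(p,o,uv,z): return bp(p,np.array(uv)/4+np.array(o)-.375,z).round(4)
print('car top',f(t,(200,140),[(160,488),(337,457)],.066).tolist())
print('car scn',f(s,(320,180),[(112,152),(249,45)],.066).tolist())
print('base top',f(t,(200,140),[(140,577),(396,521)],.02).tolist())
print('base scn',f(s,(320,180),[(28,182),(218,25)],.02).tolist())
print('bridge top',f(t,(200,140),[(62,264),(325,207),(34,103),(288,54)],.11).tolist())
print('bridge scn',f(s,(320,180),[(275,312),(475,135),(417,445),(614,248)],.11).tolist())
E
```

```text
car top [[0.5113, 0.1794, 0.066], [0.5315, 0.0635, 0.066]]
car scn [[0.5323, 0.0659, 0.066], [0.5071, 0.184, 0.066]]
base top [[0.4569, 0.198, 0.02], [0.4941, 0.0254, 0.02]]
base scn [[0.5007, 0.0253, 0.02], [0.4577, 0.1984, 0.02]]
bridge top [[0.6515, 0.2392, 0.11], [0.6891, 0.0699, 0.11], [0.7596, 0.2603, 0.11], [0.7929, 0.0948, 0.11]]
bridge scn [[0.6918, 0.0717, 0.11], [0.6529, 0.2412, 0.11], [0.7977, 0.0922, 0.11], [0.755, 0.2632, 0.11]]
```

The white box, at top (421,263)/(440,255) and scene (207,275)/(190,293), is the start box: it is the only white one with yellow keys. The boxes at top (433,334)/(455,331) and (437,206)/(457,201) are purple look-alikes, and the one at (367,252) has blue keys. The carriage front edge in the top picture runs (240,262)–(284,254). It is about 35 mm in, so 45 mm remain. Tester yaw ≈ 0.223, box yaw ≈ 0.40.

Request:
{"api": "apply_moves", "payload": {
  "motion": [
    {"offset": [32, -16, 0], "rotation": [0, 0, 0.058]},
    {"offset": [32, -16, 0], "rotation": [0, 0, 0]},
    {"offset": [32, -16, 0], "rotation": [0, 0, 0]},
    {"offset": [32, -16, 0], "rotation": [0, 0, 0]},
    {"offset": [32, -16, 0], "rotation": [0, 0, 0]},
    {"offset": [32, -16, 0], "rotation": [0, 0, 0]},
    {"offset": [32, -16, 0], "rotation": [0, 0, 0]},
    {"offset": [32, -16, 0], "rotation": [0, 0, 0]},
    {"offset": [32, -16, 0], "rotation": [0, 0, 0]}
  ],
  "grip": 1,
  "grip_force": 20
}}

```text
time: 1.65
tool_pos: [0.3992, -0.2962, 0.2916]
tool_rot: [3.138, 0.001, 0.208]
contact_force: [0.7, -0.7, -0.9]
opening: 0.036
```

Request:
{"api": "apply_moves", "payload": {
  "motion": [
    {"offset": [13, -32, 0], "rotation": [0, 0, -0.015]},
    {"offset": [13, -32, 0], "rotation": [0, 0, 0]},
    {"offset": [13, -32, 0], "rotation": [0, 0, 0]},
    {"offset": [13, -32, 0], "rotation": [0, 0, 0]},
    {"offset": [13, -32, 0], "rotation": [0, 0, 0]},
    {"offset": [13, -32, 0], "rotation": [0, 0, 0]},
    {"offset": [13, -32, 0], "rotation": [0, 0, 0]},
    {"offset": [13, -32, 0], "rotation": [0, 0, 0]},
    {"offset": [13, -32, 0], "rotation": [0, 0, 0]},
    {"offset": [13, -32, 0], "rotation": [0, 0, 0]},
    {"offset": [13, -32, 0], "rotation": [0, 0, 0]},
    {"offset": [13, -32, 0], "rotation": [0, 0, 0]}
  ]
}}

```text
time: 2.65
tool_pos: [0.4712, 0.1319, 0.2906]
tool_rot: [3.134, -0.005, 0.224]
contact_force: [1.1, -0.6, 0.3]
opening: 0.0005
```

```bash
python3 - <<'E'
from cell import *
import cv2
s=observe(); print(s['tool_pos'],s['tool_rot'],s['opening'],s['time'],s['qpos'].round(2))
p=read_camera('wrist'); cv2.imwrite('pics/w1.png',p['img'][:,:,::-1]); print(p['tool_from_camera'].round(3))
E
```

```text
[0.47122726 0.13193015 0.29058922] [ 3.13402401 -0.00518416  0.22362364] 0.00045624403297257754 2.65 [ 0.12  0.28  1.62 -0.01  1.24  1.47]
[[ 0.001 -0.957 -0.291  0.078]
 [ 1.     0.     0.001  0.   ]
 [-0.001 -0.291  0.957 -0.092]
 [ 0.     0.     0.     1.   ]]
```

View pics/w1.png

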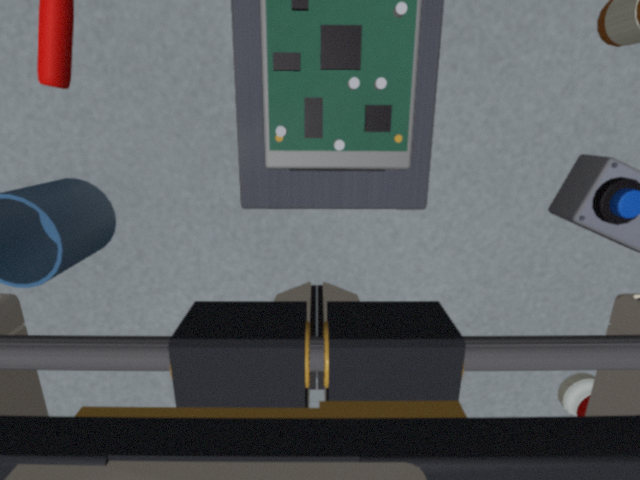

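Request:
{"api": "apply_moves", "payload": {
  "motion": [
    {"offset": [-7, 10, 30], "rotation": [0.0075, -0.005, 0]},
    {"offset": [-7, 9, 35], "rotation": [0, 0, 0]},
    {"offset": [0, 0, 35], "rotation": [0, 0, 0]},
    {"offset": [0, 0, 35], "rotation": [0, 0, 0]},
    {"offset": [0, 0, 25], "rotation": [0, 0, 0]},
    {"offset": [0, 0, 10], "rotation": [0, 0, 0]},
    {"offset": [0, 0, 0], "rotation": [0, 0, 0]}
  ]
}}

```text
time: 3.28
tool_pos: [0.4654, 0.1212, 0.1167]
tool_rot: [-3.138, -0.013, 0.237]
contact_force: [0.4, -0.3, 0.7]
opening: 0.0004
```

Request:
{"api": "apply_moves", "payload": {
  "motion": [
    {"offset": [0, 10, 8], "rotation": [-0.003, -0.013, 0.013]},
    {"offset": [0, 0, 0], "rotation": [0, 0, 0]},
    {"offset": [0, 0, 0], "rotation": [0, 0, 0]}
  ]
}}

```text
time: 3.53
tool_pos: [0.4689, 0.1106, 0.1089]
tool_rot: [3.141, 0.001, 0.223]
contact_force: [-0.1, -0.2, 0.3]
opening: 0.0006
```

```bash
python3 - <<'E'
from cell import *
import cv2
s=observe(); print(s['tool_pos'],s['tool_rot'],s['contact_force'])
p=read_camera('wrist'); cv2.imwrite('pics/w2.png',p['img'][:,:,::-1])
E
```

```text
[0.46887889 0.11058758 0.10891326] [3.14132981e+00 7.22335633e-04 2.23358484e-01] [-0.11544745 -0.23334876  0.32730567]
```

View pics/w2.png

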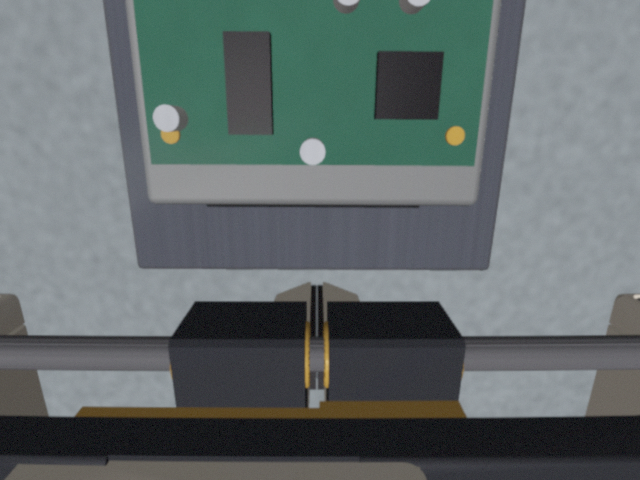

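Request:
{"api": "apply_moves", "payload": {
  "motion": [
    {"offset": [12, 0, 0], "rotation": [0, 0, 0]},
    {"offset": [12, 0, 0], "rotation": [0, 0, 0]},
    {"offset": [8, 0, 0], "rotation": [0, 0, 0]},
    {"offset": [6, 0, 0], "rotation": [0, 0, 0]},
    {"offset": [6, 0, 0], "rotation": [0, 0, 0]},
    {"offset": [6, 0, 0], "rotation": [0, 0, 0]},
    {"offset": [6, 0, 0], "rotation": [0, 0, 0]}
  ]
}}

```text
time: 4.17
tool_pos: [0.5248, 0.1226, 0.1129]
tool_rot: [3.14, 0.0, 0.223]
contact_force: [-2.6, -1.6, 0.3]
opening: 0.0003
```

Request:
{"api": "apply_moves", "payload": {
  "motion": [
    {"offset": [6, 0, 2], "rotation": [0, 0, 0]},
    {"offset": [6, 0, 1], "rotation": [0, 0, 0]},
    {"offset": [5, 0, 1], "rotation": [0, 0, 0]},
    {"offset": [4, 0, 0], "rotation": [0, 0, 0]},
    {"offset": [3, 0, 0], "rotation": [0, 0, 0]}
  ]
}}

```text
time: 4.58
tool_pos: [0.5508, 0.1287, 0.1088]
tool_rot: [3.141, 0.001, 0.223]
contact_force: [-2.5, -0.4, 1.0]
opening: 0.0004
```

Request:
{"api": "apply_moves", "payload": {
  "motion": [
    {"offset": [3, 0, 0], "rotation": [0, 0, 0]},
    {"offset": [3, 0, 0], "rotation": [0, 0, 0]},
    {"offset": [2, 0, 0], "rotation": [0, 0, 0]}
  ]
}}

```text
time: 4.83
tool_pos: [0.5531, 0.1293, 0.1084]
tool_rot: [3.141, 0.018, 0.223]
contact_force: [-7.8, -2.0, 7.0]
opening: 0.0004
```

Request:
{"api": "apply_moves", "payload": {
  "motion": [
    {"offset": [4, 0, 0], "rotation": [0, 0, 0]},
    {"offset": [4, 0, 0], "rotation": [0, 0, 0]},
    {"offset": [4, 0, 0], "rotation": [0, 0, 0]}
  ]
}}

```text
time: 5.08
tool_pos: [0.5545, 0.1296, 0.1085]
tool_rot: [3.141, 0.048, 0.224]
contact_force: [-16.4, -5.3, 14.4]
opening: 0.0003
```

```bash
python3 - <<'E'
from cell import *
import cv2
s=observe(); print(s['tool_pos'],s['tool_rot'],s['contact_force'])
p=read_camera('wrist'); cv2.imwrite('pics/w3.png',p['img'][:,:,::-1])
p=read_camera('top'); cv2.imwrite('pics/t3.png',cv2.resize(p['img'][140:290,200:310,::-1],None,fx=4,fy=4,interpolation=2))
E
```

```text
[0.55451024 0.12964489 0.10852454] [3.14124473 0.04768682 0.22449201] [-16.40923988  -5.31467968  14.39035278]
```

View pics/w3.png

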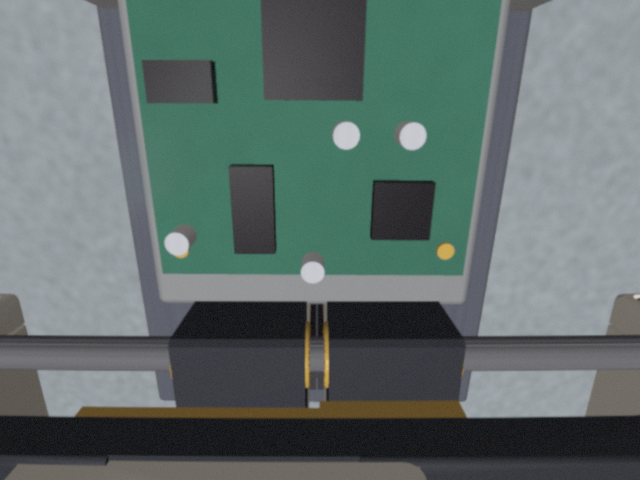

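Request:
{"api": "apply_moves", "payload": {
  "motion": [
    {"offset": [-15, 0, 0], "rotation": [0, 0.045, 0]},
    {"offset": [-20, 0, 0], "rotation": [0, 0, 0]},
    {"offset": [-25, 0, 0], "rotation": [0, 0, 0]},
    {"offset": [-25, 0, 0], "rotation": [0, 0, 0]},
    {"offset": [0, 0, -30], "rotation": [0, 0, 0]},
    {"offset": [0, 0, -35], "rotation": [0, 0, 0]},
    {"offset": [0, 0, -35], "rotation": [0, 0, 0]},
    {"offset": [0, 0, -10], "rotation": [0, 0, 0]},
    {"offset": [0, 0, 0], "rotation": [0, 0, 0]}
  ]
}}

```text
time: 5.93
tool_pos: [0.4689, 0.1106, 0.2229]
tool_rot: [-3.141, -0.004, 0.224]
contact_force: [0.5, -0.1, -0.0]
opening: 0.0005
```

```bash
python3 - <<'E'
from cell import *
from h import *
s=observe(); print(s['tool_pos'],s['tool_rot'],s['contact_force'],s['time'])
for n in('scene','top'):
    p=read_camera(n); x,y,w,h=(320,180,160,130) if n=='scene' else (200,140,110,150)
    cv2.imwrite(f'pics/d_{n}.png',cv2.resize(p['img'][y:y+h,x:x+w,::-1],None,fx=4,fy=4,interpolation=2))
    print([(d['score'],d['location'].round(4) if hasattr(d['location'],'round') else d['location']) for d in tip_of('push_face',p)[:2]])
p=read_camera('wrist'); cv2.imwrite('pics/w4.png',p['img'][:,:,::-1])
E
```

```text
[0.46888031 0.11057282 0.22293529] [-3.14122204 -0.00359753  0.22439956] [ 0.52192998 -0.07597288 -0.04357214] 5.9333
[(0.79, [0.5651, 0.136, 0.0421]), (0.21, [0.6614, 0.1599, 0.001])]
[(0.78, [0.565, 0.1347, 0.0448]), (0.48, [0.3221, -0.2257, 0.001])]
```

View pics/d_scene.png

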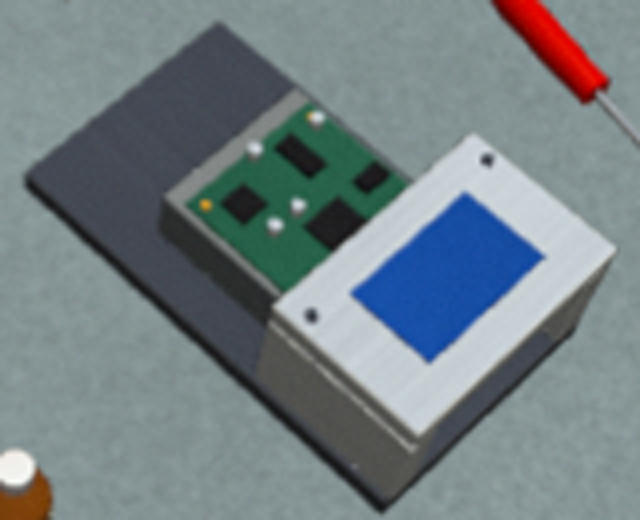

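View pics/w4.png

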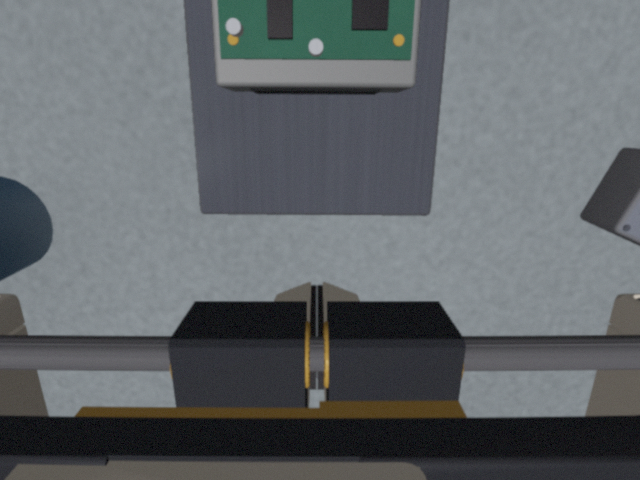

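```bash
cat >> h.py <<'E'
def wbp(p,s,uv,z):
    from scipy.spatial.transform import Rotation as Ro
    T=np.eye(4);T[:3,:3]=Ro.from_euler('xyz',s['tool_rot']).as_matrix();T[:3,3]=s['tool_pos']
    W=T@np.array(p['tool_from_camera']);q=dict(p);q['R']=W[:3,:3].T;q['t']=-W[:3,:3].T@W[:3,3]
    return bp(q,uv,z)
E
python3 - <<'E'
from cell import *
from h import *
s=observe();p=read_camera('wrist')
im=p['img'];print([int(v) for v in im[75:105,300].mean(1)],[int(v) for v in im[205:222,300].mean(1)])
for r in(84,86,88): print(r,wbp(p,s,[(316,r)],.066).round(4))
b=wbp(p,s,[(316,213)],.02);u=np.array([.9752,.2215,0])
for r in(84,86,88):print((wbp(p,s,[(316,r)],.066)-b)@u)
print(b)
E
```

```text
[143, 144, 142, 143, 142, 140, 136, 124, 115, 101, 86, 63, 46, 31, 35, 29, 25, 27, 59, 81, 85, 88, 85, 85, 87, 85, 86, 87, 84, 88] [86, 87, 88, 85, 85, 85, 82, 80, 84, 108, 132, 141, 139, 139, 140, 137, 139]
84 [[0.5634 0.1324 0.066 ]]
86 [[0.5623 0.1321 0.066 ]]
88 [[0.5613 0.1319 0.066 ]]
[0.08942877]
[0.08831642]
[0.08720115]
[[0.47623042 0.11256825 0.02      ]]
```

Request:
{"api": "apply_moves", "payload": {
  "motion": [
    {"offset": [-4, 36, 0], "rotation": [0, 0, 0]},
    {"offset": [-4, 36, 0], "rotation": [0, 0, 0]},
    {"offset": [-4, 36, 0], "rotation": [0, 0, 0]},
    {"offset": [-4, 36, 0], "rotation": [0, 0, 0]},
    {"offset": [-4, 36, 0], "rotation": [0, 0, 0]},
    {"offset": [-4, 36, 0], "rotation": [0, 0, 0]},
    {"offset": [-4, 36, 0], "rotation": [0, 0, 0]},
    {"offset": [-4, 36, 0], "rotation": [0, 0, 0]},
    {"offset": [-4, 36, 0], "rotation": [0, 0, 0]},
    {"offset": [-4, 36, 0], "rotation": [0, 0, 0]},
    {"offset": [-4, 36, 0], "rotation": [0, 0, 0]},
    {"offset": [0, 0, 0], "rotation": [0, 0, 0]}
  ],
  "grip": 0.587
}}

```text
time: 7.23
tool_pos: [0.5114, -0.3008, 0.2004]
tool_rot: [-3.126, 0.024, 0.233]
contact_force: [0.3, 0.1, -0.0]
opening: 0.0378
```

Request:
{"api": "apply_moves", "payload": {
  "motion": [
    {"offset": [0, 22, 0], "rotation": [-0.015, 0.024, 0]},
    {"offset": [0, 0, 0], "rotation": [0, 0, -0.1]},
    {"offset": [0, 0, 0], "rotation": [0, 0, -0.067]},
    {"offset": [0, 0, 0], "rotation": [0, 0, 0]}
  ]
}}

```text
time: 7.57
tool_pos: [0.5147, -0.3251, 0.1927]
tool_rot: [-3.132, 0.004, 0.401]
contact_force: [1.0, 0.4, -0.0]
opening: 0.0382
```

```bash
python3 - <<'E'
from cell import *
from h import *
s=observe(); print(s['tool_pos'],s['tool_rot'],s['opening'],s['time'])
p=read_camera('wrist');im=p['img']; cv2.imwrite('pics/w5.png',im[:,:,::-1])
m=cv2.inRange(cv2.cvtColor(im,cv2.COLOR_RGB2HSV),(22,150,130),(38,255,255))
k,l,st,ce=cv2.connectedComponentsWithStats(m)
for i in range(1,k):
    if st[i,4]>80: print(ce[i].round(1),st[i],wbp(p,s,ce[i],.066).round(4))
E
```

```text
[ 0.51469141 -0.32511052  0.19272983] [-3.13235366  0.0038213   0.40067599] 0.03821235135441141 7.5667
[466.   26.6] [ 442    0   49   54 1994] [[ 0.6591 -0.346   0.066 ]]
[570.4  44.7] [ 546   20   49   51 1908] [[ 0.6734 -0.3999  0.066 ]]
[267.2 251.2] [ 247  232   41   39 1276] [[ 0.5059 -0.2958  0.066 ]]
[360.1 252. ] [ 340  232   42   40 1299] [[ 0.5274 -0.3473  0.066 ]]
```

View pics/w5.png

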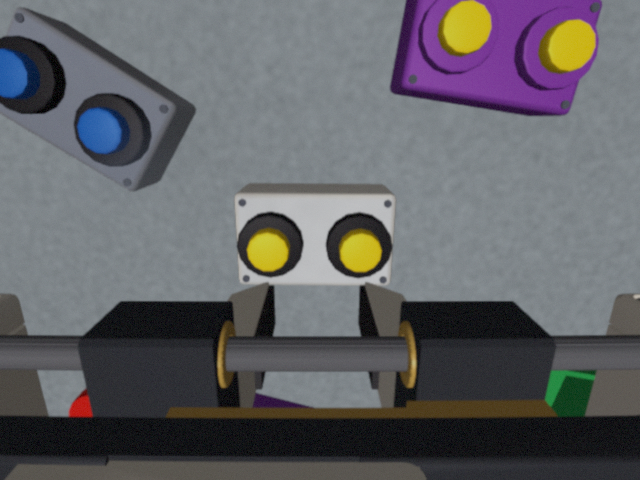

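Request:
{"api": "apply_moves", "payload": {
  "motion": [
    {"offset": [2.4, -2.4, 15], "rotation": [-0.009, 0.004, 0]},
    {"offset": [0, 0, 15], "rotation": [0, 0, 0]},
    {"offset": [0, 0, 10], "rotation": [0, 0, 0]},
    {"offset": [0, 0, 0], "rotation": [0, 0, 0]},
    {"offset": [0, 0, 0], "rotation": [0, 0, 0]}
  ],
  "grip": 0.52
}}

```text
time: 8.03
tool_pos: [0.5158, -0.3188, 0.149]
tool_rot: [-3.137, 0.001, 0.39]
contact_force: [0.1, 0.5, 0.4]
opening: 0.044
```

```bash
python3 - <<'E'
from cell import *
from h import *
s=observe(); print(s['tool_pos'],s['tool_rot'],s['opening'],s['contact_force'])
p=read_camera('wrist');im=p['img']; cv2.imwrite('pics/w6.png',im[:,:,::-1])
p=read_camera('scene');cv2.imwrite('pics/s6.png',cv2.resize(p['img'][220:340,130:290,::-1],None,fx=5,fy=5,interpolation=2))
E
```

```text
[ 0.5157921  -0.3187763   0.14901269] [-3.13742485e+00  1.44224629e-03  3.89768790e-01] 0.044006787520756055 [0.0608483  0.46721669 0.40864283]
```

View pics/w6.png

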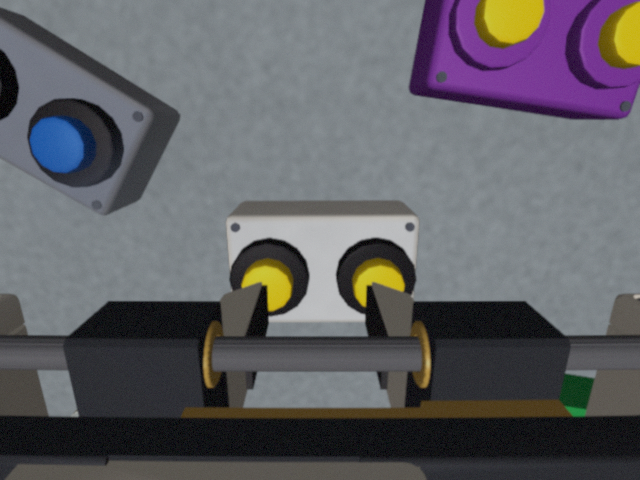

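View pics/s6.png

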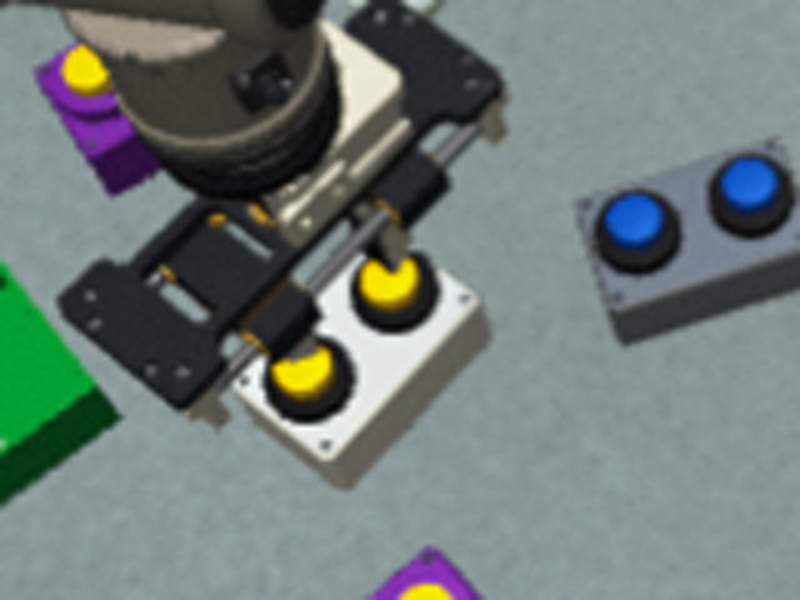

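Request:
{"api": "apply_moves", "payload": {
  "motion": [
    {"offset": [-1, 3.2, 4], "rotation": [-0.004, 0.001, -0.01]},
    {"offset": [0, 0, 0], "rotation": [0, 0, 0]},
    {"offset": [0, 0, 0], "rotation": [0, 0, 0]}
  ],
  "grip": 0.587
}}

```text
time: 8.38
tool_pos: [0.517, -0.3232, 0.1471]
tool_rot: [3.137, -0.002, 0.401]
contact_force: [-0.4, -0.9, -0.2]
opening: 0.0379
```

```bash
python3 - <<'E'
from cell import *
from h import *
s=observe(); print(s['tool_pos'],s['tool_rot'],s['opening'],s['contact_force'])
p=read_camera('wrist');im=p['img']; cv2.imwrite('pics/w7.png',cv2.resize(im[180:420,150:490,::-1],None,fx=2.3,fy=2.3))
E
```

```text
[ 0.51703837 -0.32320568  0.14711627] [ 3.13744278e+00 -1.65935913e-03  4.00792992e-01] 0.03793997014559138 [-0.40662581 -0.94296785 -0.23906686]
```

View pics/w7.png

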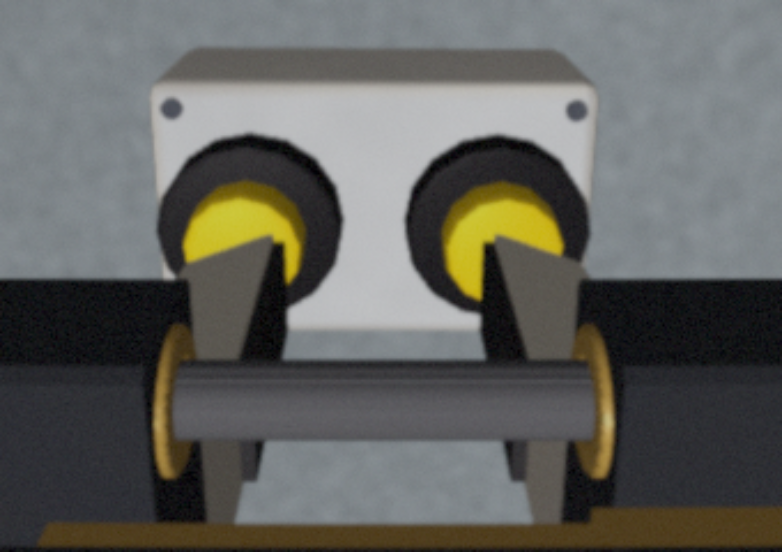

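Request:
{"api": "apply_moves", "payload": {
  "motion": [
    {"offset": [-0.5, -1, 5], "rotation": [0.004, 0, 0]},
    {"offset": [0, 0, 4], "rotation": [0, 0, 0]},
    {"offset": [0, 0, 2], "rotation": [0, 0, 0]},
    {"offset": [0, 0, 0], "rotation": [0, 0, 0]}
  ]
}}

```text
time: 8.77
tool_pos: [0.5162, -0.3227, 0.1358]
tool_rot: [3.141, -0.002, 0.4]
contact_force: [-0.1, 0.5, 0.7]
opening: 0.0379
```

Request:
{"api": "apply_moves", "payload": {
  "motion": [
    {"offset": [0, 0, 3], "rotation": [0, 0, 0]},
    {"offset": [0, 0, 3], "rotation": [0, 0, 0]},
    {"offset": [0, 0, 3], "rotation": [0, 0, 0]}
  ]
}}

```text
time: 9.02
tool_pos: [0.5164, -0.3229, 0.1272]
tool_rot: [3.14, -0.003, 0.4]
contact_force: [-2.1, 2.0, 7.5]
opening: 0.0377
```

Request:
{"api": "apply_moves", "payload": {
  "motion": [
    {"offset": [0, 0, 3], "rotation": [0, 0, 0]},
    {"offset": [0, 0, 3], "rotation": [0, 0, 0]}
  ]
}}

```text
time: 9.18
tool_pos: [0.5164, -0.3229, 0.1264]
tool_rot: [3.138, -0.003, 0.401]
contact_force: [-8.6, 6.0, 29.9]
opening: 0.0377
```

Request:
{"api": "apply_moves", "payload": {
  "motion": [
    {"offset": [0, 0, 1], "rotation": [0, 0, 0]},
    {"offset": [0, 0, 1], "rotation": [0, 0, 0]},
    {"offset": [0, 0, 1], "rotation": [0, 0, 0]},
    {"offset": [0, 0, 1], "rotation": [0, 0, 0]}
  ]
}}

```text
time: 9.52
tool_pos: [0.5162, -0.3227, 0.1276]
tool_rot: [3.135, -0.004, 0.401]
contact_force: [-1.8, 1.4, 7.2]
opening: 0.038
```

```bash
python3 - <<'E'
from cell import *
from h import *
s=observe(); print(s['tool_pos'],s['tool_rot'],s['contact_force'],s['torque'],s['time'])
p=read_camera('scene');cv2.imwrite('pics/s8.png',cv2.resize(p['img'][240:320,150:250,::-1],None,fx=7,fy=7,interpolation=2))
p=read_camera('wrist');im=p['img']; cv2.imwrite('pics/w8.png',cv2.resize(im[180:420,150:490,::-1],None,fx=2.3,fy=2.3))
E
```

```text
[ 0.51620997 -0.32266947  0.12763783] [ 3.13512327 -0.00404611  0.40120926] [-1.82468389  1.39368487  7.19549012] [0.21852418 0.37289168 0.0016109 ] 9.5167
```

View pics/s8.png

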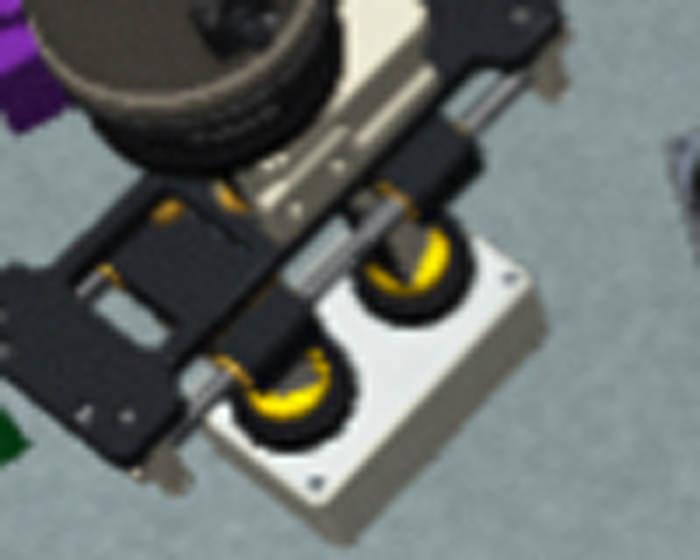

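View pics/w8.png

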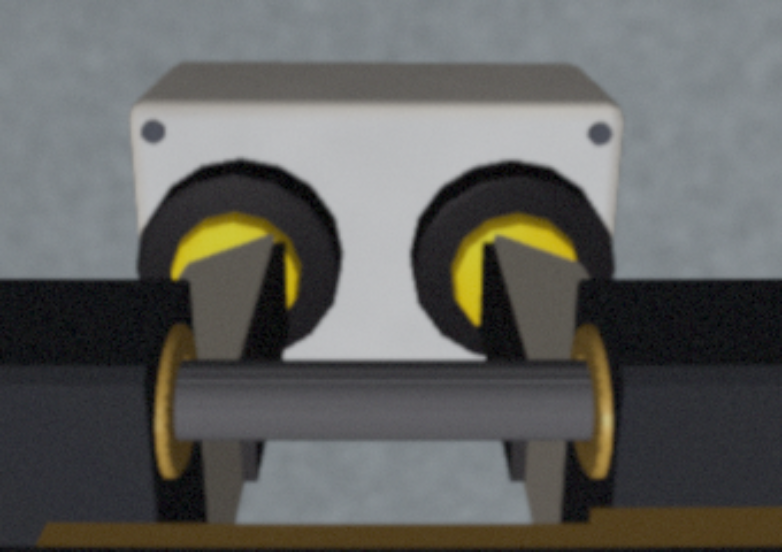

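Request:
{"api": "apply_moves", "payload": {
  "motion": [
    {"offset": [0, 0, 2.5], "rotation": [0.005, 0, 0]},
    {"offset": [0, 0, 2], "rotation": [0.003, 0, 0]},
    {"offset": [0, 0, 2], "rotation": [0.003, 0, 0]},
    {"offset": [0, 0, 2], "rotation": [0.003, 0, 0]}
  ]
}}

```text
time: 9.95
tool_pos: [0.5164, -0.3232, 0.1266]
tool_rot: [-3.139, -0.005, 0.402]
contact_force: [-5.6, 2.1, 14.8]
opening: 0.0377
```

Request:
{"api": "apply_moves", "payload": {
  "motion": [
    {"offset": [0, 0, 2.2], "rotation": [-0.002, 0, 0]},
    {"offset": [0, 0, 2.2], "rotation": [0, 0, 0]},
    {"offset": [0, 0, 2.2], "rotation": [0, 0, 0]},
    {"offset": [0, 0, 2.2], "rotation": [0, 0, 0]}
  ]
}}

```text
time: 10.28
tool_pos: [0.5162, -0.323, 0.1266]
tool_rot: [3.139, -0.006, 0.402]
contact_force: [-5.3, 3.4, 16.8]
opening: 0.0375
```

Steady at about 17 N with both keys bottomed. I'll hold this for well over 2 s.

Request:
{"api": "apply_moves", "payload": {
  "motion": [
    {"offset": [0, 0, 2.3], "rotation": [0.001, -0.001, 0]},
    {"offset": [0, 0, 2.3], "rotation": [0.001, 0, 0]},
    {"offset": [0, 0, 2.3], "rotation": [0.001, -0.001, 0]},
    {"offset": [0, 0, 2.3], "rotation": [0.001, 0, 0]},
    {"offset": [0, 0, 2.3], "rotation": [0.001, -0.001, 0]},
    {"offset": [0, 0, 2.3], "rotation": [0.001, 0, 0]},
    {"offset": [0, 0, 2.3], "rotation": [0.001, 0, 0]},
    {"offset": [0, 0, 2.3], "rotation": [0.001, 0, 0]},
    {"offset": [0, 0, 2.3], "rotation": [0.001, 0, 0]},
    {"offset": [0, 0, 2.3], "rotation": [0.001, 0, 0]},
    {"offset": [0, 0, 2.3], "rotation": [0.001, 0, 0]},
    {"offset": [0, 0, 2.3], "rotation": [0.001, 0, 0]}
  ]
}}

```text
time: 11.28
tool_pos: [0.5161, -0.3229, 0.1266]
tool_rot: [3.137, -0.008, 0.403]
contact_force: [-6.3, 4.0, 18.2]
opening: 0.0377
```

Request:
{"api": "apply_moves", "payload": {
  "motion": [
    {"offset": [0, 0, 2.3], "rotation": [0.001, -0.001, 0]},
    {"offset": [0, 0, 2.3], "rotation": [0.001, 0, 0]},
    {"offset": [0, 0, 2.3], "rotation": [0.001, -0.001, 0]},
    {"offset": [0, 0, 2.3], "rotation": [0.001, 0, 0]},
    {"offset": [0, 0, 2.3], "rotation": [0.001, 0, 0]},
    {"offset": [0, 0, 2.3], "rotation": [0.001, 0, 0]},
    {"offset": [0, 0, 2.3], "rotation": [0.001, 0, 0]},
    {"offset": [0, 0, 2.3], "rotation": [0.001, 0, 0]},
    {"offset": [0, 0, 2.3], "rotation": [0.001, 0, 0]},
    {"offset": [0, 0, 2.3], "rotation": [0.001, 0, 0]},
    {"offset": [0, 0, 2.3], "rotation": [0.001, 0, 0]},
    {"offset": [0, 0, 2.3], "rotation": [0.001, 0, 0]}
  ]
}}

```text
time: 12.28
tool_pos: [0.5159, -0.3229, 0.1266]
tool_rot: [3.136, -0.011, 0.404]
contact_force: [-5.0, 2.6, 17.7]
opening: 0.0383
```

Request:
{"api": "apply_moves", "payload": {
  "motion": [
    {"offset": [0, 0, 2.5], "rotation": [0.003, -0.003, 0]},
    {"offset": [0, 0, 2.5], "rotation": [0.002, -0.003, 0]},
    {"offset": [0, 0, 2.5], "rotation": [0.002, -0.003, 0]},
    {"offset": [0, 0, 2.5], "rotation": [0.002, -0.003, 0]},
    {"offset": [0, 0, 2.5], "rotation": [0.002, -0.003, 0]},
    {"offset": [0, 0, 2.5], "rotation": [0.002, -0.003, 0]}
  ]
}}

```text
time: 12.78
tool_pos: [0.5168, -0.3229, 0.1266]
tool_rot: [3.141, 0.003, 0.403]
contact_force: [-5.5, 3.2, 18.6]
opening: 0.0382
```

```bash
python3 - <<'E'
from cell import *
from h import *
from scipy.spatial.transform import Rotation as Ro
s=observe(); R=Ro.from_euler('xyz',s['tool_rot']); print(s['tool_pos'],s['tool_rot'],'F tool',R.inv().apply(s['contact_force']),'M tool',R.inv().apply(s['torque']),s['time'])
p=read_camera('wrist');im=p['img']; cv2.imwrite('pics/w9.png',cv2.resize(im[180:420,150:490,::-1],None,fx=2.3,fy=2.3))
E
```

```text
[ 0.51680287 -0.32286719  0.12660244] [3.14101076e+00 2.53552040e-03 4.03365350e-01] F tool [ -3.84904583  -5.10253708 -18.63692206] M tool [ 1.02845585 -0.53023485  0.08609806] 12.7833
```

View pics/w9.png

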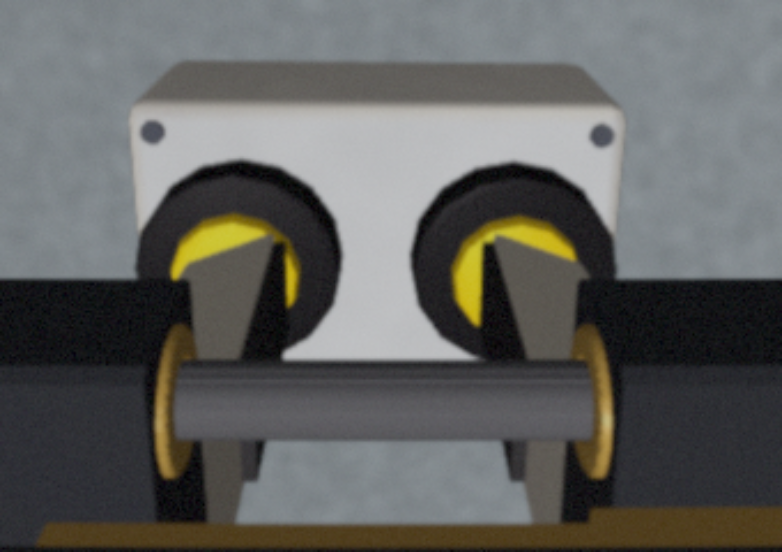

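Request:
{"api": "apply_moves", "payload": {
  "motion": [
    {"offset": [0, 0, 2.5], "rotation": [0.006, -0.001, 0]},
    {"offset": [0, 0, 2.5], "rotation": [0.006, -0.001, 0]},
    {"offset": [0, 0, 2.5], "rotation": [0.006, -0.001, 0]},
    {"offset": [0, 0, 2.5], "rotation": [0.006, -0.001, 0]},
    {"offset": [0, 0, 2.5], "rotation": [0.006, -0.001, 0]},
    {"offset": [0, 0, 2.5], "rotation": [0.006, -0.001, 0]}
  ]
}}

```text
time: 13.33
tool_pos: [0.5176, -0.3243, 0.1269]
tool_rot: [-3.118, 0.005, 0.404]
contact_force: [-5.4, 2.4, 18.8]
opening: 0.0379
```

```bash
cat > m.py <<'E'
from cell import *
from scipy.spatial.transform import Rotation as Ro
s=observe(); R=Ro.from_euler('xyz',s['tool_rot']); print(s['tool_pos'].round(4),s['tool_rot'].round(4),'F tool',R.inv().apply(s['contact_force']).round(2),'M tool',R.inv().apply(s['torque']).round(3),s['time'])
E
python3 m.py
```

```text
[ 0.5176 -0.3243  0.1269] [-3.1177  0.0051  0.4042] F tool [ -4.12  -4.82 -18.64] M tool [ 0.743 -0.683  0.068] 13.3333
```

Request:
{"api": "apply_moves", "payload": {
  "motion": [
    {"offset": [0, 0, 2.8], "rotation": [-0.008, 0, 0]},
    {"offset": [0, 0, 2.8], "rotation": [-0.006, 0, 0]},
    {"offset": [0, 0, 2.8], "rotation": [0, 0, 0]},
    {"offset": [0, 0, 2.8], "rotation": [0, 0, 0]},
    {"offset": [0, 0, 2.8], "rotation": [0, 0, 0]}
  ]
}}

```text
time: 13.75
tool_pos: [0.5171, -0.3233, 0.1266]
tool_rot: [-3.137, 0.003, 0.404]
contact_force: [-6.7, 4.3, 21.1]
opening: 0.0379
```

```bash
python3 m.py
```

```text
[ 0.5171 -0.3233  0.1266] [-3.1368  0.0032  0.4044] F tool [ -4.5   -6.72 -21.02] M tool [ 1.141 -0.755  0.126] 13.75
```

Request:
{"api": "apply_moves", "payload": {
  "motion": [
    {"offset": [0, 0, 3], "rotation": [0.002, 0, 0]},
    {"offset": [0, 0, 3], "rotation": [0.002, 0, 0]},
    {"offset": [0, 0, 3], "rotation": [0.002, 0, 0]},
    {"offset": [0, 0, 3], "rotation": [0.002, 0, 0]},
    {"offset": [0, 0, 3], "rotation": [0.002, 0, 0]},
    {"offset": [0, 0, 3], "rotation": [0.002, 0, 0]},
    {"offset": [0, 0, 3], "rotation": [0.002, 0, 0]},
    {"offset": [0, 0, 3], "rotation": [0.002, 0, 0]},
    {"offset": [0, 0, 3], "rotation": [0.002, 0, 0]},
    {"offset": [0, 0, 3], "rotation": [0.002, 0, 0]},
    {"offset": [0, 0, 3], "rotation": [0.002, 0, 0]},
    {"offset": [0, 0, 3], "rotation": [0.002, 0, 0]}
  ]
}}

```text
time: 14.75
tool_pos: [0.5167, -0.3237, 0.1265]
tool_rot: [-3.133, -0.003, 0.405]
contact_force: [-7.3, 5.3, 22.3]
opening: 0.0383
```

```bash
python3 m.py
```

```text
[ 0.5167 -0.3237  0.1265] [-3.1326 -0.0032  0.4053] F tool [ -4.53  -7.97 -22.2 ] M tool [ 1.028 -0.871  0.098] 14.75
```

Request:
{"api": "apply_moves", "payload": {
  "motion": [
    {"offset": [0, 0, 3], "rotation": [0, 0, 0]},
    {"offset": [0, 0, 3], "rotation": [0, 0, 0]},
    {"offset": [0, 0, 3], "rotation": [0.001, 0, 0]},
    {"offset": [0, 0, 3], "rotation": [0.001, 0, 0]},
    {"offset": [0, 0, 3], "rotation": [0.001, 0, 0]},
    {"offset": [0, 0, 3], "rotation": [0.001, 0, 0]},
    {"offset": [0, 0, 3], "rotation": [0.001, 0, 0]},
    {"offset": [0, 0, 3], "rotation": [0.001, 0, 0]},
    {"offset": [0, 0, 3], "rotation": [0.001, 0, 0]},
    {"offset": [0, 0, 3], "rotation": [0.001, 0, 0]},
    {"offset": [0, 0, 3], "rotation": [0.001, 0, 0]},
    {"offset": [0, 0, 3], "rotation": [0.001, 0, 0]}
  ]
}}

```text
time: 15.75
tool_pos: [0.5162, -0.3233, 0.1265]
tool_rot: [-3.14, -0.009, 0.406]
contact_force: [-6.8, 4.2, 22.1]
opening: 0.0378
```

Request:
{"api": "apply_moves", "payload": {
  "motion": [
    {"offset": [0, 0, 3], "rotation": [0.001, 0, 0]},
    {"offset": [0, 0, 3], "rotation": [0.001, 0, 0]},
    {"offset": [0, 0, 3], "rotation": [0.001, 0, 0]},
    {"offset": [0, 0, 3], "rotation": [0.001, 0, 0]},
    {"offset": [0, 0, 3], "rotation": [0.001, 0, 0]},
    {"offset": [0, 0, 3], "rotation": [0.001, 0, 0]},
    {"offset": [0, 0, 3], "rotation": [0.001, 0, 0]},
    {"offset": [0, 0, 3], "rotation": [0.001, 0, 0]}
  ]
}}

```text
time: 16.42
tool_pos: [0.5159, -0.3233, 0.1265]
tool_rot: [3.139, -0.013, 0.406]
contact_force: [-7.3, 5.1, 22.7]
opening: 0.0375
```

```bash
python3 m.py
```

```text
[ 0.5159 -0.3233  0.1265] [ 3.1394 -0.0132  0.4056] F tool [ -4.4   -7.56 -22.8 ] M tool [ 1.325 -0.903  0.11 ] 16.4167
```

Request:
{"api": "apply_moves", "payload": {
  "motion": [
    {"offset": [0, 0, -12], "rotation": [0, 0, 0]},
    {"offset": [0, 0, -25], "rotation": [0, 0, 0]},
    {"offset": [0, 0, -35], "rotation": [0, 0, 0]},
    {"offset": [0, 0, -35], "rotation": [0, 0, 0]},
    {"offset": [-20, 0, -25], "rotation": [0, 0, 0]},
    {"offset": [-20, 0, 0], "rotation": [0, 0, 0]},
    {"offset": [0, 0, 0], "rotation": [0, 0, 0]},
    {"offset": [0, 0, 0], "rotation": [0, 0, 0]}
  ]
}}

```text
time: 17.08
tool_pos: [0.4768, -0.3395, 0.2646]
tool_rot: [3.137, -0.014, 0.407]
contact_force: [-0.2, 0.7, 0.4]
opening: 0.0378
```

```bash
python3 m.py; python3 - <<'E'
from cell import *
from h import *
p=read_camera('scene');cv2.imwrite('pics/s10.png',p['img'][:,:,::-1])
q=read_camera('wrist');cv2.imwrite('pics/w10.png',q['img'][:,:,::-1]);s=observe()
for n,f,im in(('scene',lambda c:bp(p,c,.066),p['img']),('wrist',lambda c:wbp(q,s,c,.066),q['img'])):
    m=cv2.inRange(cv2.cvtColor(im,cv2.COLOR_RGB2HSV),(22,150,130),(38,255,255))
    k,l,st,ce=cv2.connectedComponentsWithStats(m)
    for i in range(1,k):
        if st[i,4]>60: print(n,ce[i].round(1),st[i,4],f(ce[i]).round(4))
print([(d['score'],d['location']) for d in tip_of('push_face',p)[:1]])
E
```

```text
[ 0.4768 -0.3395  0.2646] [ 3.1365 -0.014   0.4069] F tool [ 0.13 -0.7  -0.41] M tool [ 0.001  0.067 -0.024] 17.0833
scene [489.7 165.3] 887 [[0.5806 0.4777 0.066 ]]
scene [207.3 275.2] 98 [[ 0.5045 -0.2958  0.066 ]]
scene [190. 293.] 101 [[ 0.526  -0.3476  0.066 ]]
scene [214.8 342.2] 102 [[ 0.659  -0.3457  0.066 ]]
scene [193.7 360.6] 111 [[ 0.6734 -0.4004  0.066 ]]
scene [418.2 400.4] 78 [[ 0.9752 -0.0416  0.066 ]]
scene [313.3 469.6] 103 [[ 0.9794 -0.287   0.066 ]]
wrist [430.8   5. ] 323 [[ 0.6519 -0.3486  0.066 ]]
wrist [510.7  11.7] 831 [[ 0.6705 -0.4003  0.066 ]]
wrist [276.9 173.4] 882 [[ 0.5058 -0.2955  0.066 ]]
wrist [351.2 174.1] 878 [[ 0.5273 -0.3468  0.066 ]]
wrist [287.7 392.4] 499 [[ 0.3297 -0.3759  0.066 ]]
[(0.85, [0.5659, 0.1342, 0.0438])]
```

View pics/s10.png

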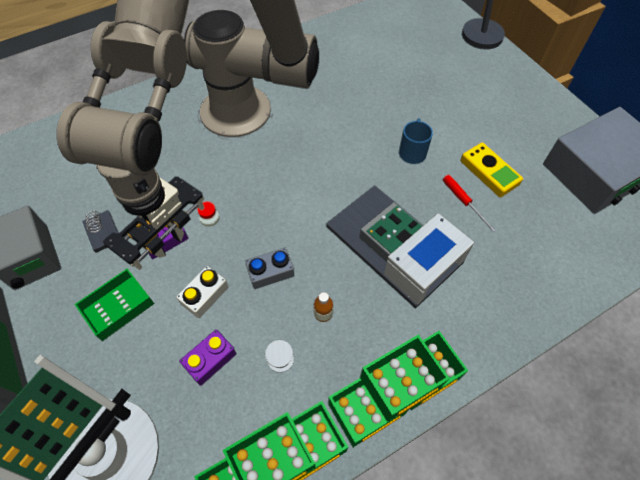

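View pics/w10.png

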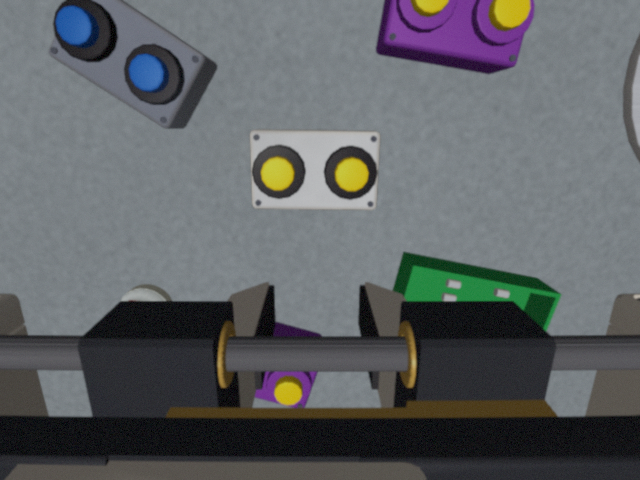

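The scene picture shows the carriage home at (390,215) and both yellow keys up again at (207,275) and (190,293), the same pixels as before the press. Everything else is where it was and the arm is clear.

```bash
python3 -c "
from cell import *
print(hand_in())"
```

```text
the job is handed in; nothing more can be done
None
```

The carriage is home and both yellow keys were pressed together, held and released. I handed the job in at about 17 s of the 48 s allowed.

- **Carriage:** It started about 35 mm in. I pushed its front face with the closed fingers along the tester's axis until it stopped at about 17 N. The networks then put the face at (0.565, 0.135), and I expected home at about (0.5645, 0.1325). The wrist picture put the face 87 to 89 mm behind the base's front edge, against a nominal 90 mm, which is within calibration error.
- **Yellow keys:** I put one fingertip on each key of the white box, at a 38 mm finger opening. The tips reached 60.5 mm above the bench; a fully pressed key is nominally at 61 mm. I held this from about 9.6 to 16.4 s, mostly at 15–23 N in total. For at least the last 2.6 s I pressed harder, at 21–23 N, with the tool nearly level.
- **After release:** Both keys were back at their original pixels. The contact force was close to zero and the arm was clear of everything. The scene picture shows the blue keys, the purple boxes and the other things where they were.

**Less certain:** the moment readings did not settle how the force was shared between the two keys. That both were fully down rests on the tip height, the pictures and the extra force.

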